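# Stand a power module up, snap it into its dock and switch it on

## Task

The grey power module lies on its side on the table. Stand it up on its long narrow foot with the handle tab on top, set it down in the open mouth of the dock and slide it along the guide, past the spring catch, until it is fully home against the end stop and the catch has snapped back behind it. Only then throw the dock's lever all the way over towards the end-stop end, and leave the bottle, the solder spool and the sensor cap where they stand.

Things in the scene. Friction and masses are not known exactly. Their poses are not given: they have to be found in the camera images.
- module: Grey box with black tab on top, 0.2 to 0.42 kg, same either way round. Frame as it stands: origin at centre of its foot (110 x 30 mm face); x along its 110 mm length, y its 30 mm thickness, z up; box z 0 to 45, tab z 45 to 79. At the start it lies on the table on its -y face: y axis up, z axis level, towards world -y within 0.3 rad; origin 15 mm up. Standing, it is steady.
- module_tab (a point): Middle of the module's tab, 65 mm from the foot on the module's z axis. Tab: 36 mm along module x, 24 mm along y, centred on the box's top. Lying, the tab is 3 to 27 mm above the table and can be taken from above, tool tilted or not, across its 36 mm; standing, across its 24 mm.
- dock: Dock fixed to the table. Origin on the table under the guide's centre line; x along the guide, the way the module slides in (world +x within 0.2 rad), z up. Grey plate: x -138 to 100, y -45 to 105 mm, top (the guide's floor) at z 6. Guide walls: inner faces y +18 and -18 (3 mm play a side), x -67 to 80; top z 42 left (+y), 20 right. End stop: face x 85, top z 52.
- dock_mouth (a point): Dock point (-128, 0, 6) mm: with its origin here (or farther out) the module, foot down and its x axis along the dock's, stands in the mouth with its leading end short of the catch. The walls' flare opens from 36 mm wide at dock x = -67 to about 54 mm at x = -95.
- dock_home (a point): Where the module's origin is when fully home: dock point (30, 0, 6) mm, on the guide's floor, its leading end on the end stop, its x axis along the dock's (either way round).
- catch (a joint): Steel spring leaf right (dock -y) of the guide, upright pivot, z 21 to 43 mm. 0 rad at rest, grows as its nose is pushed out of the guide (0.05 to 0.12 rad while the module passes). The module's leading edge pushes it aside: up to 20 N along x at first, then 5 to 10 N. It snaps back to about 0 behind the module once the module's origin is past dock x = 27.5 mm.
- catch_nose (a point): Inner corner of the catch's nose that holds the module's rear end: dock (-27.5, -7.5, 32) mm at rest, so it stands about 10 mm into the guide. The nose slopes from there out to the wall line at dock x = -67. The home module has 2.5 mm of play.
- lever (a joint): Hand lever on a block on the dock's left; pivot at dock (30, 75, 28) mm, axis along dock y. At 0 rad it leans 0.5 rad from upright to dock -x (to the robot); at 1.0 rad it is fully over, leaning 0.5 rad to dock +x, at a hard stop. It stays where it is left; about 1 N at its knob moves it.
- lever_tip (a point): Centre of the 26 mm ball knob at the lever's end, 75 mm from the pivot; about 94 mm above the table at either end of the swing, 103 mm midway.
- spool: Spool of bright solder wire standing on its flange, 55 mm across, 44 mm high. Origin under its middle. Leave alone.
- sensor_cap: Round green sensor cap with a circuit board, 90 mm across, 32 mm high, open side up. Origin under its centre. Leave alone.
- flux: White bottle with a red nozzle, 41 mm across, 112 mm high, standing. Origin under its centre. Leave alone.
Not all that is in view belongs to the job. Leave any red or yellow look-alike of the module alone.

How it is judged (in metres and radians):
On the way, in this order (a step that is already met when the one before it is completed fails the run):
1. the module stands upright, foot down, in the mouth of the dock in front of the catch (angle between module's own z axis and vertical below 0.1 rad and x of module in the frame of dock between -0.17 and -0.095 m and y of module in the frame of dock between -0.01 and 0.01 m and z of module in the frame of dock below 0.011 m), for 0.1 s.
2. the sliding module pushes the catch aside (angle between module's own z axis and vertical below 0.1 rad and x of module in the frame of dock between -0.12 and 0.0275 m and z of module in the frame of dock below 0.011 m and value of joint catch above 0.035 rad), for 0.05 s.
3. the module is home and the catch has snapped back behind it, the lever not yet thrown (angle between module's own z axis and vertical below 0.1 rad and x of module in the frame of dock above 0.0265 m and y of module in the frame of dock between -0.006 and 0.006 m and z of module in the frame of dock below 0.011 m and angle between the x axis of module and the x axis of dock, either way round below 0.08 rad and value of joint catch below 0.02 rad and value of joint lever below 0.6 rad), for 0.2 s.
4. the lever is thrown fully over (angle between module's own z axis and vertical below 0.1 rad and x of module in the frame of dock above 0.0265 m and y of module in the frame of dock between -0.006 and 0.006 m and z of module in the frame of dock below 0.011 m and angle between the x axis of module and the x axis of dock, either way round below 0.08 rad and value of joint catch below 0.02 rad and value of joint lever above 0.9 rad), for 0.2 s.
At the end, for the whole second after the job is handed in: The module stands upright (within 0.1 rad) on the dock floor, in line with the guide (0.08 rad, 6 mm), its origin beyond x = 26.5 mm in the dock's frame, the catch back at rest (under 0.02 rad), the lever past 0.9 rad, the module released and at rest (all of step 4 and linear speed of module below 0.01 m/s); the robot touches nothing.
It fails at once if the solder spool is moved more than 30 mm (distance of spool from where it was at the start of the episode above 0.03 m).
It fails at once if the sensor cap is moved more than 30 mm (distance of sensor_cap from where it was at the start of the episode above 0.03 m).
It fails at once if the bottle is moved more than 30 mm (distance of flux from where it was at the start of the episode above 0.03 m).
It also fails if it takes over 64 s, if anything falls off the work surface, if the arm or the gripper's body presses on something with over 40 N, if the wrist force passes 120 N, or if a joint passes its speed limit or range.

## Robot

A 7-joint arm with a two-finger parallel gripper is mounted at the origin on a cart in front of the work surface, level with it; the furniture and walls round the work are solid. World frame = base frame: x ahead of the robot, y to its left, z up, the work surface at z = 0. Lengths are in mm, angles in rad, forces in N, time in s.
With the tool pointing down it reaches from about 400 to 875 mm from the base axis. Payload 4.4 kg.
Tool frame: the origin (TCP) lies at the very end of the fingers, on their centre line; the grasp point (between the pads) lies 19 mm behind it; z points along the fingers, y is the line along which they close (so a half turn about z gives the same grasp; the last joint's range is limited). The gripper opens to 85 mm and grips with 20 to 120 N. Pads are 22 mm wide; open, the fingers measure 114 mm over their backs; the gripper's body (76 mm by 85 mm) begins 54 mm behind the grasp point. The pads swing forward as they close: fully open they stand 13 mm farther back than shut.
Start: joints at [1.066, 0.628, 0.038, 1.517, -0.027, 0.996, -0.02], TCP at [276.183, -588.422, 231.313] pointing down, gripper open.
Joint ranges: [-3.06, 3.06], [-0.37, 2.12], [-1.25, 1.32], [0.18, 2.47], [-1.1, 4.24], [0.23, 1.98], [-2.94, 2.94]. Speed limits (rad/s): [2.57, 2.57, 3.14, 3.14, 3.14, 3.14, 3.14].

## Interface

Orientations are given as [roll, pitch, yaw] about the fixed x, y, z axes, in that order (R = Rz(yaw) Ry(pitch) Rx(roll)).
In Python, from cell import monitor, viewer, workorder gives the robot as it stands.
- The arm moves only by the tool arm_command, never from a script. Its argument "series" is one flat list of numbers, 5 for each row, row after row: the opening in per cent of the stroke, from 0 (shut) to 100 (fully open), then the shift along the tool's x, y, z in cm, then the turn about the tool's z in degrees. In form: [claw, x, y, z, roll, claw, x, y, z, roll, ...]. A call has exactly 5 rows; each row is the pose to reach, as a shift and turn from the pose commanded when the call began, along the tool's axes at that moment; what a row does not reach only later rows make up. A row lasts 1/12 s, in which the tool goes at most 41.7 mm and 7.16 degrees, less where a joint would pass 70% of its speed; a pose out of reach is approached as far as the arm can. A call with a gripper value outside its range is refused whole. The fingers move at their own pace and stop on an object; the grip force is fixed at half the most. Time passes only in rows, so rows that repeat a pose let the fingers close, or fill a call up. It gives the time, the measured TCP pose, the force, the opening and the grip force at its end, in the units of the state.
- monitor.read_state(): the state, without advancing time (a new reading comes with each control period).
- viewer.get_image(name): name is "side" or "top"; returns (picture, depth): 480x640x3 uint8, red, green, blue; 480x640 float32, mm along the optical axis (not along the pixel's ray), 0 where there is no reading.
- viewer.camera_model(name): a dict with "mtx" (3x3 intrinsics, pixels), "dist_coeffs" ([k1, k2, p1, p2, k3] as OpenCV has them; the pictures are not rectified), "R" (3x3) and "t" (3): a world point X has camera coordinates R X + t. Camera axes: x right, y down, z forward; pixel columns grow to the right and rows downward; lengths in mm; the calibration is good to about 2 mm. A picture is of the moment at which its call begins. camera_model takes no time and is no camera call.
- workorder.finish_job(): hands the job in; it is judged then, once.
The state is a dict: "clock": time; "qpos": joint angles; "qd": joint speeds; "tau": joint torques, N m; "eef_pos": TCP position; "tool_rot": TCP orientation; "force": force on the tool from outside, world axes, zero at the start; "torque": the same for the moment, N m; "width": finger opening in mm; "gripper_force": force on a finger pad.
Only numpy, scipy, OpenCV 4.12 (cv2) and the standard library are available. Lean on these libraries where they do the work, as an engineer would, in place of code of your own. Each camera call takes 0.05 s, during which the arm holds its last target. There are 200 camera calls.

## Working session

There is one attempt and no reset: what is moved stays moved. The work goes in short steps, Python scripts to look and compute and a tool call to move; the robot and the scene stay as the last step left them, time stands still between calls to the robot, and variables do not carry over. Pictures are saved under pics/ and viewed, at most 10 in all, crops included, and the job is handed in when it is done.

Besides the shell and the picture viewer there is one more tool, called after "Emit:" as name(argument=value, ...), one argument or row to a line, values as JSON. arm_command: Moves the arm, as the interface text tells. Its arguments: {"type":"object","properties":{"series":{"type":"array","items":{"type":"number"}}},"required":["series"]}

```bash
ls; mkdir -p pics
python3 - <<'E'
from cell import monitor, viewer
import cv2,numpy as np
s=monitor.read_state(); print(s['clock'],s['eef_pos'],s['tool_rot'],s['width'])
for n in('top','side'):
    im,d=viewer.get_image(n); np.savez(f'pics/{n}0.npz',im=im,d=d); cv2.imwrite(f'pics/{n}0.png',im[:,:,::-1])
    c=viewer.camera_model(n); print(n,c)
E
```

```text
pics
0.0 [ 275.91388967 -587.83067458  230.380374  ] [-3.13965512e+00  1.66234055e-05  4.38802283e-01] 85.35956871955578
top {'mtx': array([[459.34748016,   0.        , 316.91957274],
       [  0.        , 459.34748016, 242.8136153 ],
       [  0.        ,   0.        ,   1.        ]]), 'dist_coeffs': array([-0.08350479,  0.        ,  0.        ,  0.        ,  0.        ]), 'R': array([[-0.0191857 , -0.99932672, -0.03127339],
       [-0.99068434,  0.023219  , -0.13418423],
       [ 0.13482002,  0.02840764, -0.9904628 ]]), 't': array([-237.78265087,  509.7144882 ,  984.30286333])}
side {'mtx': array([[505.73728552,   0.        , 315.03144967],
       [  0.        , 505.73728552, 252.20032073],
       [  0.        ,   0.        ,   1.        ]]), 'dist_coeffs': array([-0.07312086,  0.        ,  0.        ,  0.        ,  0.        ]), 'R': array([[ 0.99651508, -0.0805713 , -0.02158593],
       [-0.06130966, -0.53203407, -0.84450037],
       [ 0.05655804,  0.84288078, -0.53511977]]), 't': array([-502.49531002,  -23.06452629, 1411.22111629])}
```

View pics/top0.png

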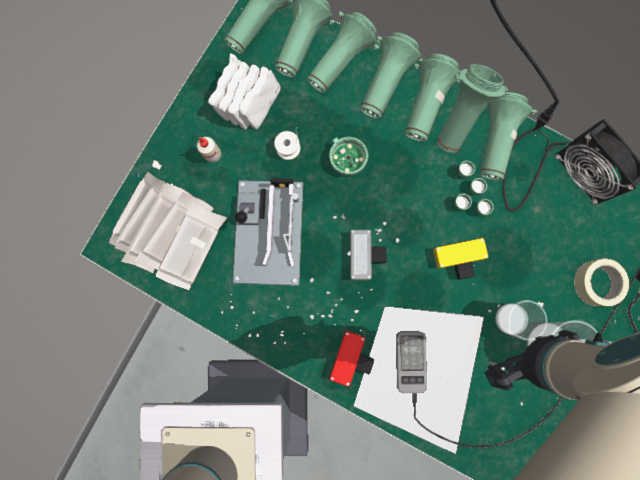

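View pics/side0.png

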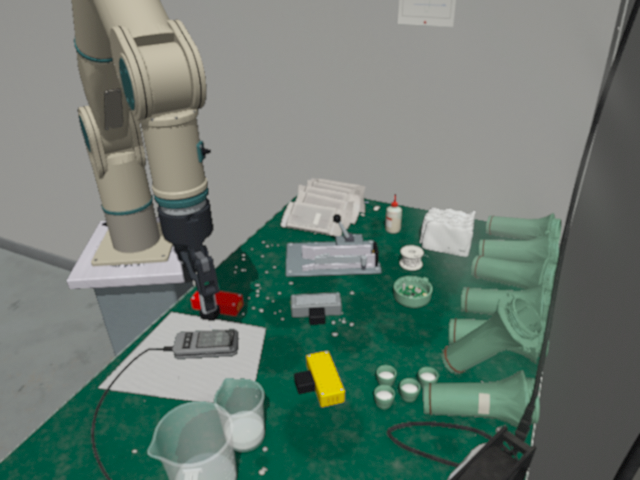

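Candidates in the top view are the grey box with black tab (361,255), the red look-alike (348,358), the yellow look-alike (461,252) and the grey multimeter (411,362). The description fits the grey box, whose tab is at (379,255). The dock plate is centred near (268,232) with its lever knob at (241,216). The spool is at (287,145), the cap at (349,155) and the bottle at (208,149).

```bash
cat > h.py <<'E'
from cell import monitor, viewer
import cv2,numpy as np
def ray(n,uv):
    c=viewer.camera_model(n); p=cv2.undistortPoints(np.float64(uv).reshape(-1,1,2),c['mtx'],c['dist_coeffs'])[:,0]
    d=np.c_[p,np.ones(len(p))]; return -c['R'].T@c['t'], d@c['R'], c
def onplane(n,uv,z):
    o,d,_=ray(n,uv); return o+d*((z-o[2])/d[:,2])[:,None]
def cloud(n,d):
    v,u=np.mgrid[:480,:640]; o,r,_=ray(n,np.c_[u.ravel(),v.ravel()])
    P=o+r*d.reshape(-1,1); P[d.ravel()==0]=np.nan; return P.reshape(480,640,3)
def rect(pts):
    return cv2.minAreaRect(np.float32(pts[:,:2]))
def show(im,name,x0,y0,x1,y1,k): cv2.imwrite(f'pics/{name}.png',cv2.resize(im[y0:y1,x0:x1,::-1],None,fx=k,fy=k,interpolation=cv2.INTER_CUBIC))
E
python3 - <<'E'
from h import *
z=np.load('pics/top0.npz'); im,d=z['im'],z['d']; P=cloud('top',d)
hsv=cv2.cvtColor(im,cv2.COLOR_RGB2HSV)
def big(m,roi):
    x0,y0,x1,y1=roi; k=np.zeros((480,640),np.uint8); k[y0:y1,x0:x1]=m[y0:y1,x0:x1]
    c=max(cv2.findContours(k,cv2.RETR_EXTERNAL,cv2.CHAIN_APPROX_NONE)[0],key=cv2.contourArea); return c[:,0,:]
Z=P[:,:,2]
grey=(hsv[:,:,1]<60)&(hsv[:,:,2]>80)
c=big((grey&(Z>12)).astype(np.uint8),(335,215,395,295)); print('module px',cv2.minAreaRect(c)); print('module',rect(onplane('top',c,30)), cv2.boxPoints(rect(onplane('top',c,30))))
print('z med',np.nanmedian(Z[235:275,354:368]))
dark=(hsv[:,:,2]<60)&(hsv[:,:,1]<150)
c=big(dark.astype(np.uint8),(368,240,395,275)); print('tab px',cv2.minAreaRect(c)); print('tab',rect(onplane('top',c,27)))
c=big(((hsv[:,:,1]<70)&(hsv[:,:,2]>60)).astype(np.uint8),(225,172,308,292)); print('dock px',cv2.minAreaRect(c)); print('dock',cv2.boxPoints(rect(onplane('top',c,6))),rect(onplane('top',c,6)))
for y in range(180,290,8): print(y,' '.join('%3.0f'%Z[y,x] for x in range(230,308,3)))
for n,r in dict(spool=(270,128,305,163),cap=(328,135,372,178),flux=(190,130,225,165)).items():
    x0,y0,x1,y1=r; Q=P[y0:y1,x0:x1].reshape(-1,3); Q=Q[Q[:,2]>15]; print(n,np.median(Q,0),Q[:,2].max())
show(im,'crop0',220,165,400,300,4)
E
```

```text
module px ((360.5, 254.5), (49.0, 21.0), 90.0)
module ((476.79656982421875, -343.9675598144531), (46.23871612548828, 108.60613250732422), 88.36290740966797) [[ 421.85516 -365.52612]
 [ 530.417   -368.62885]
 [ 531.738   -322.409  ]
 [ 423.17615 -319.30627]]
z med 31.268571835728096
tab px ((378.5, 255.0), (16.0, 13.0), 90.0)
tab ((474.7740173339844, -383.72857666015625), (28.68773078918457, 35.76470947265625), 88.01605224609375)
dock px ((267.4608459472656, 232.47842407226562), (66.98643493652344, 103.63712310791016), 2.2906100749969482)
dock [[ 412.85318 -205.66832]
 [ 652.1501  -218.53642]
 [ 660.3445   -66.15321]
 [ 421.04755  -53.28511]] ((536.5988159179688, -135.9107666015625), (152.60337829589844, 239.6426544189453), 86.92190551757812)
180   2   1  -1   2   2   2  -2   1   2   3   3  -4   0   0  51  54  50  54  52  50  53   0  -1   1  -1   1
188   3  -1   1   6   5   6  11   7   9   7   7 nan   4   6  42   6   8   5  10   5  43  17   7   6   1   1
196   2  -2   3  31  36  29  32  28  33  31  21  20   9  12  41   6   7   8   7   8  44  50  43   9   1  -0
204   1  -1  -1  33  38 
[... 662 characters left out ...]
1  11   9   7  43  34   8   7   7   7   4  18  19   6   8   7  -1   3
260  -1   1   5   4   6   8   9   4   7   7   9  41  37   7   8   9   9   5   9   4  21   6  12   4   4  -0
268   4   2   7   4   9   7   5   8   7   8   9   6   9   9   7   7   7   6   7   4   9   6   6   7   1   3
276   3   8   9   7   9   6   7   4   8   8   5   8  10   9   8   7   7  11   6   6   6   7   7  -2  -1   2
284   1   4  -1   1  -1   2   3  -1   0   3   1   3   4   4   1  -0   1   2   5   6   6   4   4  -1   1   1
spool [ 736.116523   -184.61368273   38.89379538] 44.57851461436428
cap [ 712.96688848 -321.82802869   30.41281038] 39.32554977477241
flux [718.1804447  -10.73793555  66.63002118] 113.02429504015345
```

View pics/crop0.png

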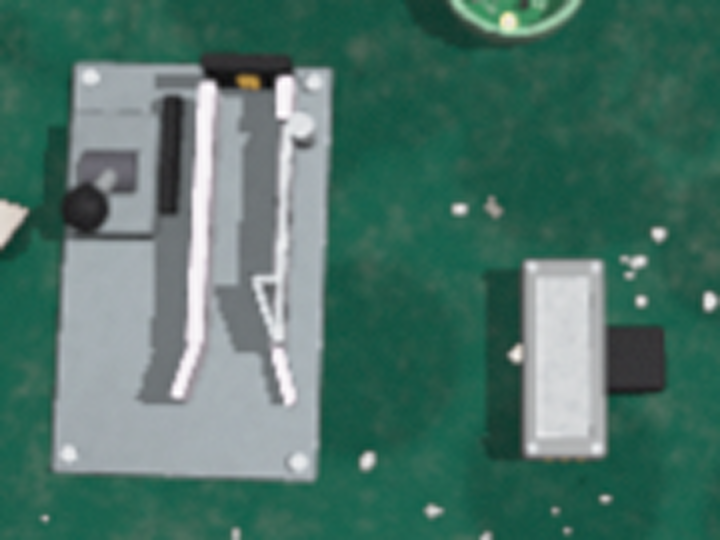

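The crop confirms the grey box with its black tab pointing to -y, and the dock with flare, catch and lever knob are all clear. Now I approach above the tab with the fingers closing along the module's x axis.

Emit:
arm_command(
  series=[100,6,-2,2,-7,100,12,-4,4,-14,100,17,-6,6,-21,100,22,-8,8,-28,100,26.6,-9.7,10,-35],
)

```text
clock: 0.52
eef_pos: [416.7, -447.8, 163.2]
tool_rot: [3.142, -0.0, 1.055]
force: [0.5, -1.2, -0.6]
width: 85.5
gripper_force: 0.0
```

```bash
cat > g.py <<'E'
import sys
from h import *
# print state and shift (tool axes, cm, deg) to a target x y z yaw
s=monitor.read_state(); p=np.array(s['eef_pos']); r=s['tool_rot']
from scipy.spatial.transform import Rotation as R
M=R.from_euler('xyz',r).as_matrix()
print('t%.2f'%s['clock'],p.round(1),np.round(r,3),'w%.1f gf%.1f'%(s['width'],s['gripper_force']),'F',np.round(s['force'],1),'q',np.round(s['qpos'],2))
for a in sys.argv[1:]:
    x,y,z,w=map(float,a.split(',')); print(a,'->',(M.T@(np.array([x,y,z])-p)/10).round(2),'roll',round(np.degrees(r[2]-w),1))
E
python3 g.py 475.6,-386.5,60,1.542 475.6,-386.5,5,1.542
```

```text
t0.52 [ 416.7 -447.8  163.2] [ 3.142 -0.     1.055] w85.5 gf0.0 F [ 0.5 -1.2 -0.6] q [ 0.85  0.65 -0.12  1.69  0.1   0.8   0.17]
475.6,-386.5,60,1.542 -> [ 8.23  2.1  10.32] roll -27.9
475.6,-386.5,5,1.542 -> [ 8.23  2.1  15.82] roll -27.9
```

Emit:
arm_command(
  series=[100,0,0,0,-7,100,0,0,0,-14,100,0,0,0,-21,100,0,0,0,-28,100,0,0,0,-28],
)

```text
clock: 0.93
eef_pos: [415.4, -449.2, 163.3]
tool_rot: [-3.141, -0.001, 1.541]
force: [-0.7, -0.7, -0.7]
width: 85.5
gripper_force: 0.0
```

```bash
python3 g.py 475.6,-386.5,60,1.542 475.6,-386.5,5,1.542
```

```text
t0.93 [ 415.4 -449.2  163.3] [-3.141e+00 -1.000e-03  1.541e+00] w85.5 gf0.0 F [-0.7 -0.7 -0.7] q [ 0.94  0.66 -0.26  1.69  0.22  0.82  0.55]
475.6,-386.5,60,1.542 -> [ 6.43  5.83 10.33] roll -0.0
475.6,-386.5,5,1.542 -> [ 6.43  5.84 15.83] roll -0.0
```

Emit:
arm_command(
  series=[100,1.5,1.4,2.5,0,100,3,2.8,5,0,100,4.7,4.2,7.5,0,100,6.4,5.8,10,0,100,6.4,5.8,10.3,0],
)

```text
clock: 1.35
eef_pos: [478.1, -380.1, 56.6]
tool_rot: [-3.139, -0.007, 1.542]
force: [0.5, 1.1, -0.4]
width: 85.5
gripper_force: 0.0
```

```bash
python3 g.py 475.6,-386.5,60,1.542 475.6,-386.5,5,1.542;python3 - <<'E'
from h import *
im,d=viewer.get_image('top'); show(im,'crop1',320,200,440,300,6)
E
```

```text
t1.35 [ 478.1 -380.1   56.6] [-3.139 -0.007  1.542] w85.5 gf0.0 F [ 0.5  1.1 -0.4] q [ 0.76  0.81 -0.21  1.75  0.26  0.61  0.37]
475.6,-386.5,60,1.542 -> [-0.64 -0.23 -0.34] roll -0.0
475.6,-386.5,5,1.542 -> [-0.69 -0.22  5.16] roll -0.0
```

View pics/crop1.png

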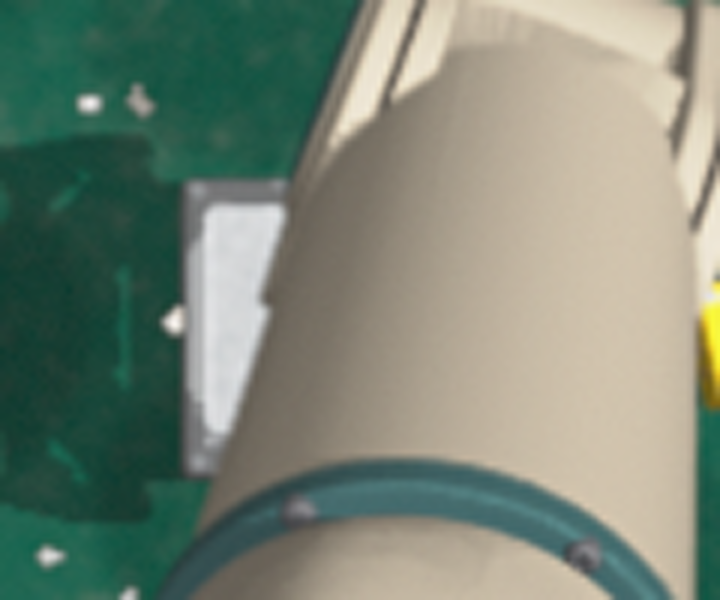

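The arm hides the tab from the top camera. The module is still in place, with its foot edge at crop x≈185, so I'll use the side view from here. Descending to the tab.

Emit:
arm_command(
  series=[100,-0.6,-0.2,1,0,100,-0.6,-0.2,2.5,0,100,-0.6,-0.2,4,0,100,-0.6,-0.2,5,0,100,-0.6,-0.2,5,0],
)

```text
clock: 1.82
eef_pos: [471.4, -394.3, 9.2]
tool_rot: [-3.139, -0.001, 1.535]
force: [-0.1, -0.2, -0.6]
width: 85.2
gripper_force: 0.0
```

```bash
python3 g.py 475.6,-386.5,5,1.542
python3 - <<'E'
from h import *
im,d=viewer.get_image('side'); show(im,'crop2',260,240,380,340,6)
E
```

```text
t1.82 [ 471.4 -394.3    9.2] [-3.139e+00 -1.000e-03  1.535e+00] w85.2 gf0.0 F [-0.1 -0.2 -0.6] q [ 0.76  0.88 -0.18  1.76  0.28  0.53  0.37]
475.6,-386.5,5,1.542 -> [0.79 0.39 0.42] roll -0.4
```

View pics/crop2.png

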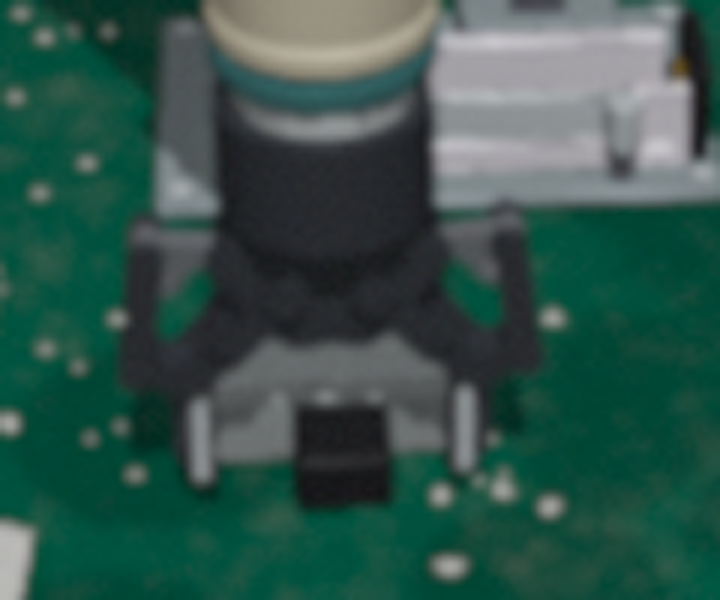

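The side view shows open fingers at crop x≈200 and 465, on either side of the tab at x≈343. I'll shift slightly, lower, then close.

Emit:
arm_command(
  series=[100,0.8,0.4,0.3,0,100,0.8,0.4,0.6,0,100,0.8,0.4,0.6,0,100,0.8,0.4,0.6,0,100,0.8,0.4,0.6,0],
)

```text
clock: 2.28
eef_pos: [478.1, -385.6, 5.2]
tool_rot: [3.141, 0.001, 1.538]
force: [0.2, 0.5, -0.1]
width: 85.2
gripper_force: 0.0
```

```bash
python3 g.py 475.6,-386.5,2,1.542
```

```text
t2.28 [ 478.1 -385.6    5.2] [3.141e+00 1.000e-03 1.538e+00] w85.2 gf0.0 F [ 0.2  0.5 -0.1] q [ 0.74  0.89 -0.18  1.76  0.28  0.52  0.35]
475.6,-386.5,2,1.542 -> [-0.1  -0.24  0.32] roll -0.2
```

Emit:
arm_command(
  series=[100,-0.1,-0.2,0.3,0,30,-0.1,-0.2,0.3,0,0,-0.1,-0.2,0.3,0,0,-0.1,-0.2,0.3,0,0,-0.1,-0.2,0.3,0],
)

```text
clock: 2.7
eef_pos: [475.9, -386.4, 1.8]
tool_rot: [3.141, 0.0, 1.538]
force: [-0.3, 0.0, -0.6]
width: 39.0
gripper_force: 0.0
```

Emit:
arm_command(
  series=[0,0,0,0,0,0,0,0,0,0,0,0,0,0,0,0,0,0,0,0,0,0,0,0,0],
)

```text
clock: 3.12
eef_pos: [475.8, -386.3, 2.1]
tool_rot: [-3.142, 0.0, 1.538]
force: [-1.1, 0.4, 5.2]
width: 35.0
gripper_force: 60.2
```

```bash
python3 g.py
```

```text
t3.12 [ 475.8 -386.3    2.1] [-3.142  0.     1.538] w35.0 gf60.2 F [-1.1  0.4  5.2] q [ 0.74  0.89 -0.18  1.76  0.28  0.51  0.35]
```

Emit:
arm_command(
  series=[0,0,0,-2,0,0,0,0,-4,0,0,0,0,-6,0,0,0,0,-8,0,0,0,0,-10,0],
)

```text
clock: 3.53
eef_pos: [475.4, -385.9, 101.7]
tool_rot: [-3.141, -0.001, 1.538]
force: [0.1, -0.6, -4.1]
width: 35.0
gripper_force: 61.3
```

Emit:
arm_command(
  series=[0,0,0,0,0,0,0,0,0,0,0,0,0,0,0,0,0,0,0,0,0,0,0,0,0],
)

```text
clock: 3.95
eef_pos: [475.0, -385.7, 100.2]
tool_rot: [-3.139, -0.002, 1.538]
force: [-0.3, 0.2, -3.0]
width: 34.8
gripper_force: 61.5
```

```bash
python3 g.py
python3 - <<'E'
from h import *
im,d=viewer.get_image('side'); show(im,'crop3',260,200,380,300,6)
E
```

```text
t3.95 [ 475.  -385.7  100.2] [-3.139e+00 -2.000e-03  1.538e+00] w34.8 gf61.5 F [-0.3  0.2 -3. ] q [ 0.77  0.75 -0.23  1.73  0.24  0.69  0.39]
```

View pics/crop3.png

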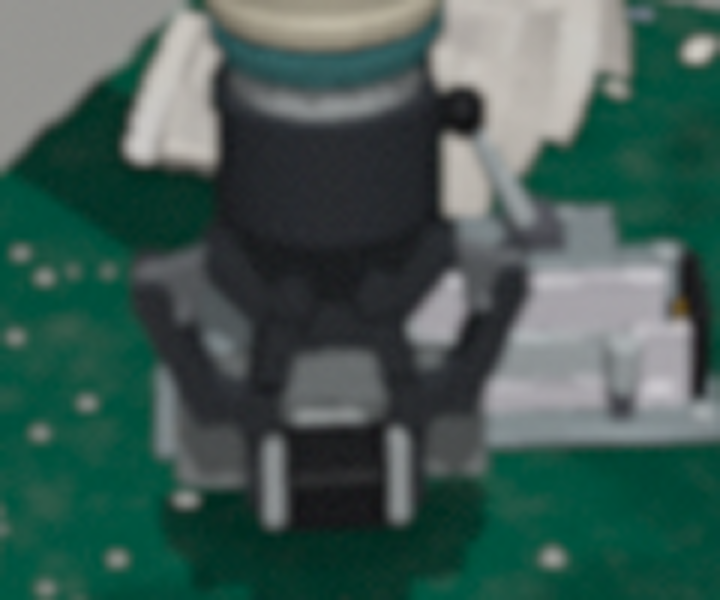

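The side view shows the module held level and rigid in the pads, with no swing. So I'll trap its lower foot edge against the 6 mm side of the dock plate and swing the tab up around that edge, letting the module turn in the pads.

Emit:
arm_command(
  series=[0,2.5,0,0,1.2,0,5,0,0,1.2,0,7.5,0,1.5,1.2,0,10,0,3,1.2,0,10.6,0,5,1.2],
)

```text
clock: 4.42
eef_pos: [480.4, -274.9, 51.8]
tool_rot: [3.141, -0.003, 1.523]
force: [0.2, 1.3, -3.7]
width: 34.8
gripper_force: 61.5
```

Emit:
arm_command(
  series=[0,0,0,1.5,0,0,0,0,3,0,0,0,0,4,0,0,0,0,4.6,0,0,0,0,4.6,0],
)

```text
clock: 4.83
eef_pos: [478.5, -280.1, 4.5]
tool_rot: [-3.14, -0.001, 1.517]
force: [-0.7, 0.7, -3.8]
width: 34.9
gripper_force: 61.4
```

```bash
python3 g.py 475.8,-279,3,1.517
python3 - <<'E'
from h import *
im,d=viewer.get_image('top'); show(im,'crop4',220,180,400,315,4)
E
```

```text
t4.83 [ 478.5 -280.1    4.5] [-3.140e+00 -1.000e-03  1.517e+00] w34.9 gf61.4 F [-0.7  0.7 -3.8] q [ 0.57  0.84 -0.14  1.93  0.27  0.39  0.17]
475.8,-279,3,1.517 -> [ 0.09 -0.28  0.15] roll 0.0
```

View pics/crop4.png

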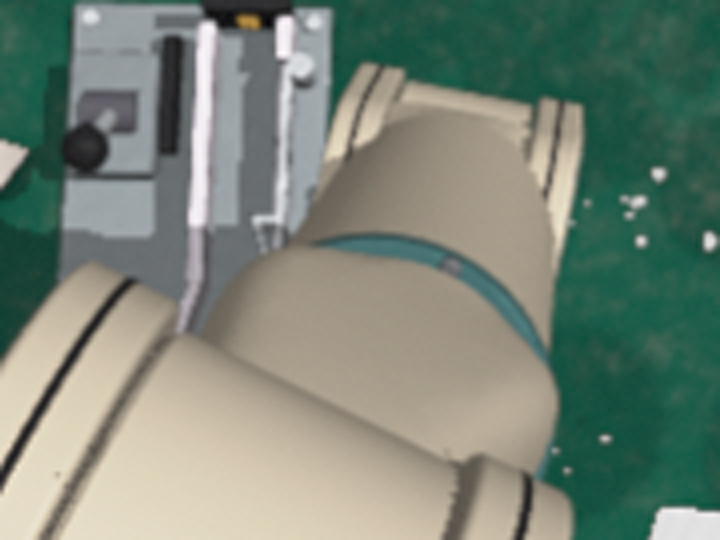

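The arm hides the module in the top view, so contact will have to be found by force.

Emit:
arm_command(
  series=[0,0.1,0,0.2,0,0,0.3,0,0.2,0,0,0.5,0,0.2,0,0,0.6,0,0.2,0,0,0.6,0,0.2,0],
)

```text
clock: 5.3
eef_pos: [480.0, -274.0, 4.3]
tool_rot: [3.141, -0.0, 1.518]
force: [0.1, 0.0, -3.8]
width: 35.0
gripper_force: 61.4
```

Emit:
arm_command(
  series=[0,0.1,0,0,0,0,0.2,0,0,0,0,0.3,0,0,0,0,0.3,0,0,0,0,0.3,0,0,0],
)

```text
clock: 5.72
eef_pos: [479.7, -273.2, 4.2]
tool_rot: [3.141, 0.002, 1.516]
force: [-1.1, -4.7, -1.3]
width: 35.1
gripper_force: 61.7
```

Emit:
arm_command(
  series=[0,0.6,0,-0.1,0,0,0.9,0,-0.4,0,0,1.2,0,-0.8,0,0,1.5,0,-1.2,0,0,1.7,0,-1.6,0],
)

```text
clock: 6.13
eef_pos: [480.2, -261.3, 20.6]
tool_rot: [3.14, 0.008, 1.513]
force: [-1.1, -14.8, -4.9]
width: 34.6
gripper_force: 60.3
```

```bash
python3 g.py
python3 - <<'E'
from h import *
im,d=viewer.get_image('side'); show(im,'crop5',260,200,380,300,6)
E
```

```text
t6.13 [ 480.2 -261.3   20.6] [3.14  0.008 1.513] w34.6 gf60.3 F [ -1.1 -14.8  -4.9] q [ 0.53  0.8  -0.13  1.96  0.26  0.39  0.14]
```

View pics/crop5.png

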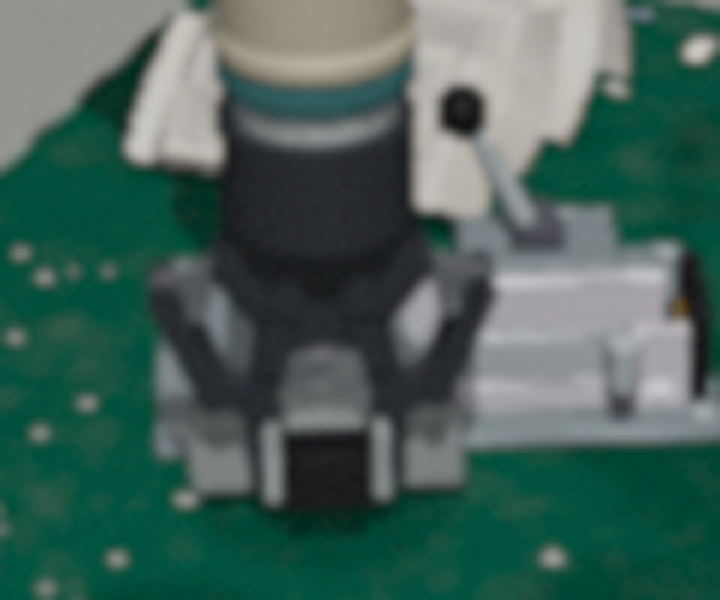

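The side view shows the module starting to tip: tab end at crop (327,470), box top edge near (230,430). I'll keep following the arc.

Emit:
arm_command(
  series=[0,0.2,0,-0.5,0,0,0.4,0,-1,0,0,0.7,0,-1.5,0,0,1,0,-1.9,0,0,1.3,0,-2.2,0],
)

```text
clock: 6.6
eef_pos: [481.2, -244.6, 42.3]
tool_rot: [3.141, 0.004, 1.514]
force: [-0.8, -13.0, -6.4]
width: 35.0
gripper_force: 64.1
```

```bash
python3 g.py
python3 - <<'E'
from h import *
im,d=viewer.get_image('side'); cv2.imwrite('pics/side5.png',im[:,:,::-1]); P=cloud('side',d)
# box profile: columns left and right of the fingers, world y,z
for u in (296,332):
  for v in range(262,290,2): print(u,v,P[v,u].round(0),im[v,u])
E
```

```text
t6.60 [ 481.2 -244.6   42.3] [3.141 0.004 1.514] w35.0 gf64.1 F [ -0.8 -13.   -6.4] q [ 0.51  0.76 -0.14  1.97  0.24  0.43  0.13]
296 262 [ 441. -225.   55.] [88 92 92]
296 264 [ 441. -229.   51.] [124 128 129]
296 266 [ 441. -231.   47.] [129 134 134]
296 268 [ 440. -235.   44.] [128 132 132]
296 270 [ 440. -237.   39.] [115 120 119]
296 272 [ 441. -197.    6.] [80 87 89]
296 274 [ 440. -205.    5.] [79 86 88]
296 276 [ 440. -205.   -0.] [38 61 53]
296 278 [ 440. -214.   -0.] [ 0 68 51]
296 280 [ 439. -224.    1.] [ 0 68 50]
296 282 [ 439. -228.   -3.] [ 0 68 51]
296 284 [ 438. -240.    0.] [ 0 70 53]
296 286 [ 438. -249.    1.] [10 71 54]
296 288 [ 437. -257.    1.] [ 6 73 57]
332 262 [ 528. -233.   53.] [104 108 110]
332 264 [ 527. -237.   51.] [128 133 133]
332 266 [ 527. -239.   46.] [129 133 133]
332 268 [ 527. -238.   39.] [125 130 130]
332 270 [ 531. -197.    5.] [91 97 97]
332 272 [ 530. -210.    8.] [83 90 92]
332 274 [ 530. -211.    3.] [63 71 72]
332 276 [ 529. -218.    1.] [ 0 58 43]
332 278 [ 528. -222.   -1.] [ 3 70 53]
332 280 [ 528. -231.   -1.] [15 74 57]
332 282 [ 527. -240.   -1.] [ 9 73 55]
332 284 [ 526. -249.   -0.] [ 8 73 55]
332 286 [ 525. -259.    1.] [ 2 73 54]
332 288 [ 524. -268.    2.] [16 78 59]
```

Depth on the box's top face gives a tilt of about 37°, so it is turning in the pads. Continuing.

Emit:
arm_command(
  series=[0,0.6,0,-0.5,0,0,1.3,0,-0.8,0,0,2.1,0,-1.1,0,0,2.9,0,-1.4,0,0,2.9,0,-1.4,0],
)

```text
clock: 7.07
eef_pos: [481.2, -233.6, 58.7]
tool_rot: [3.137, 0.024, 1.498]
force: [-5.6, -43.5, 5.3]
width: 34.8
gripper_force: 94.2
```

```bash
cat > prof.py <<'E'
from h import *
im,d=viewer.get_image('side'); P=cloud('side',d)
g=(im.max(2).astype(int)-im.min(2)<25)&(im[:,:,0]>60)
s=monitor.read_state()['eef_pos']
for dx in (-42,42):
    m=g&(abs(P[:,:,0]-s[0]-dx)<6)&(abs(P[:,:,1]-s[1])<60)&(P[:,:,2]>10)&(P[:,:,2]<120)
    Q=P[m]; Q=Q[np.argsort(-Q[:,2])]
    b=np.round(Q[:,2]/4); print(dx,[(int(k*4),round(float(np.median(Q[b==k,1])),1),int((b==k).sum())) for k in np.unique(b)])
E
python3 g.py; python3 prof.py
```

```text
t7.07 [ 481.2 -233.6   58.7] [3.137 0.024 1.498] w34.8 gf94.2 F [ -5.6 -43.5   5.3] q [ 0.46  0.72 -0.12  1.99  0.24  0.44  0.08]
-42 [(12, -202.7, 1), (48, -219.3, 2), (52, -222.9, 6), (56, -224.1, 7), (60, -222.8, 9), (64, -220.0, 8), (68, -217.2, 18), (72, -214.4, 9), (76, -213.9, 12), (80, -213.4, 3), (104, -242.0, 2), (108, -242.7, 2), (112, -241.8, 1), (116, -244.7, 1)]
42 [(12, -190.1, 8), (16, -191.0, 4), (20, -187.6, 6), (24, -194.1, 3), (52, -231.9, 5), (56, -231.3, 7), (60, -229.9, 11), (64, -226.7, 10), (68, -226.0, 11), (72, -225.2, 12), (76, -222.0, 15), (80, -223.1, 1), (100, -240.1, 1), (104, -244.7, 3), (108, -250.2, 3), (112, -250.2, 1)]
```

The force has risen to 43 N and the tilt is down to about 24°: the foot has ridden over the plate edge and is pushing on the guide's outer wall. I'll back off, hold the module in free air, and ease the grip by setting the opening just under the tab width so it can swing down under its own weight.

Emit:
arm_command(
  series=[0,-1.5,0,-0.5,0,0,-3.5,0,-1.5,0,0,-6,0,-2.5,0,0,-8,0,-3,0,0,-8,0,-3,0],
)

```text
clock: 7.53
eef_pos: [478.7, -297.1, 87.0]
tool_rot: [3.139, 0.003, 1.513]
force: [0.0, -0.6, -3.9]
width: 34.9
gripper_force: 86.2
```

Emit:
arm_command(
  series=[20,0,0,0,0,20,0,0,0,0,25,0,0,0,0,30,0,0,0,0,30,0,0,0,0],
)

```text
clock: 7.95
eef_pos: [478.8, -291.0, 85.6]
tool_rot: [-3.141, -0.001, 1.519]
force: [-0.3, -0.5, -3.2]
width: 35.1
gripper_force: 86.1
```

```bash
python3 g.py; python3 prof.py
```

```text
t7.95 [ 478.8 -291.    85.6] [-3.141e+00 -1.000e-03  1.519e+00] w35.1 gf86.1 F [-0.3 -0.5 -3.2] q [ 0.62  0.71 -0.19  1.89  0.23  0.56  0.23]
-42 [(76, -279.1, 2), (80, -281.4, 5), (84, -281.4, 11), (88, -280.1, 9), (92, -278.5, 11), (96, -276.8, 15), (100, -271.8, 11), (104, -272.3, 17), (108, -272.3, 1)]
42 [(76, -285.4, 4), (80, -286.9, 5), (84, -285.8, 14), (88, -284.8, 9), (92, -284.3, 10), (96, -282.0, 14), (100, -278.3, 14), (104, -275.8, 14)]
```

Emit:
arm_command(
  series=[36,0,0,0,0,36,0,0,0,0,38,0,0,0,0,38,0,0,0,0,38,0,0,0,0],
)

```text
clock: 8.42
eef_pos: [478.6, -292.4, 85.8]
tool_rot: [3.142, -0.0, 1.517]
force: [-0.2, -0.3, -3.4]
width: 35.0
gripper_force: 86.1
```

Emit:
arm_command(
  series=[39,0,0,0,0,39,0,0,0,0,39,0,0,0,0,39,0,0,0,0,39,0,0,0,0],
)

```text
clock: 8.83
eef_pos: [478.7, -292.3, 85.8]
tool_rot: [3.142, -0.0, 1.517]
force: [-0.4, -1.1, -3.5]
width: 34.9
gripper_force: 86.1
```

```bash
python3 g.py; python3 prof.py
```

```text
t8.83 [ 478.7 -292.3   85.8] [ 3.142 -0.     1.517] w34.9 gf86.1 F [-0.4 -1.1 -3.5] q [ 0.62  0.71 -0.19  1.89  0.23  0.56  0.23]
-42 [(80, -282.7, 7), (84, -283.9, 9), (88, -281.3, 13), (92, -278.7, 9), (96, -276.7, 13), (100, -274.6, 12), (104, -272.9, 15), (108, -276.1, 4)]
42 [(80, -288.0, 9), (84, -288.4, 10), (88, -286.9, 10), (92, -284.4, 12), (96, -283.1, 9), (100, -280.9, 18), (104, -279.6, 10), (108, -280.8, 5)]
```

Emit:
arm_command(
  series=[39,0,0,1.5,0,39,0,0,3,0,39,0,0,4.5,0,39,0,0,5.5,0,39,0,0,5.5,0],
)

```text
clock: 9.3
eef_pos: [477.3, -291.6, 28.9]
tool_rot: [-3.138, -0.002, 1.518]
force: [-0.3, -0.0, -3.3]
width: 34.9
gripper_force: 86.0
```

Emit:
arm_command(
  series=[40,0,0,0,0,40,0,0,0,0,40,0,0,0,0,40,0,0,0,0,40,0,0,0,0],
)

```text
clock: 9.72
eef_pos: [479.0, -292.6, 31.5]
tool_rot: [3.141, 0.001, 1.517]
force: [-0.1, -0.8, -2.9]
width: 35.2
gripper_force: 86.0
```

Emit:
arm_command(
  series=[40.5,0,0,0,0,40.5,0,0,0,0,40.5,0,0,0,0,40.5,0,0,0,0,40.5,0,0,0,0],
)

```text
clock: 10.13
eef_pos: [478.6, -292.3, 30.8]
tool_rot: [-3.142, -0.0, 1.517]
force: [0.9, 0.6, -3.2]
width: 35.0
gripper_force: 86.0
```

Emit:
arm_command(
  series=[41,0,0,0,0,41,0,0,0,0,41,0,0,0,0,41,0,0,0,0,41,0,0,0,0],
)

```text
clock: 10.55
eef_pos: [478.6, -292.3, 30.8]
tool_rot: [-3.142, -0.0, 1.517]
force: [-0.1, -0.8, -3.2]
width: 35.0
gripper_force: 70.6
```

Easing works: at 41 % the grip force drops to 71 N. I'll continue in small steps.

Emit:
arm_command(
  series=[41.3,0,0,0,0,41.3,0,0,0,0,41.3,0,0,0,0,41.3,0,0,0,0,41.3,0,0,0,0],
)

```text
clock: 10.97
eef_pos: [478.7, -292.4, 30.9]
tool_rot: [3.141, 0.0, 1.517]
force: [0.3, -0.5, -3.4]
width: 35.6
gripper_force: 45.7
```

Emit:
arm_command(
  series=[41.6,0,0,0,0,41.6,0,0,0,0,41.6,0,0,0,0,41.6,0,0,0,0,41.6,0,0,0,0],
)

```text
clock: 11.38
eef_pos: [478.7, -292.3, 30.8]
tool_rot: [3.142, -0.0, 1.517]
force: [0.4, -0.1, -3.9]
width: 35.8
gripper_force: 32.7
```

Emit:
arm_command(
  series=[41.5,0,0,-1,0,41.5,0,0,-2,0,41.5,0,0,-3,0,41.5,0,0,-4,0,41.5,0,0,-4.5,0],
)

```text
clock: 11.8
eef_pos: [479.5, -292.9, 78.0]
tool_rot: [3.139, 0.001, 1.517]
force: [0.0, -0.8, -2.8]
width: 35.6
gripper_force: 31.4
```

Emit:
arm_command(
  series=[41.6,0,0,0,0,41.7,0,0,0,0,41.7,0,0,0,0,41.75,0,0,0,0,41.75,0,0,0,0],
)

```text
clock: 12.22
eef_pos: [478.3, -292.1, 75.3]
tool_rot: [-3.141, -0.0, 1.517]
force: [0.4, -0.8, -3.3]
width: 35.7
gripper_force: 24.2
```

```bash
python3 g.py; python3 prof.py
```

```text
t12.22 [ 478.3 -292.1   75.3] [-3.141 -0.     1.517] w35.7 gf24.2 F [ 0.4 -0.8 -3.3] q [ 0.62  0.73 -0.18  1.89  0.24  0.54  0.22]
-42 [(68, -282.1, 1), (72, -282.7, 10), (76, -281.0, 9), (80, -279.6, 8), (84, -279.4, 9), (88, -278.5, 14), (92, -274.6, 18), (96, -273.8, 8)]
42 [(64, -284.0, 2), (68, -287.7, 3), (72, -287.6, 12), (76, -285.1, 10), (80, -284.6, 6), (84, -282.8, 11), (88, -281.1, 13), (92, -279.4, 10), (96, -274.9, 9), (100, -285.0, 1), (116, -301.5, 1)]
```

Emit:
arm_command(
  series=[41.8,0,0,0,0,41.8,0,0,0,0,41.85,0,0,0,0,41.85,0,0,0,0,41.85,0,0,0,0],
)

```text
clock: 12.68
eef_pos: [478.7, -292.3, 75.8]
tool_rot: [3.141, -0.0, 1.517]
force: [-0.0, 0.6, -4.5]
width: 35.7
gripper_force: 18.1
```

Emit:
arm_command(
  series=[41.9,0,0,0,0,41.9,0,0,0,0,41.9,0,0,0,0,41.9,0,0,0,0,41.9,0,0,0,0],
)

```text
clock: 13.1
eef_pos: [478.7, -292.3, 75.8]
tool_rot: [3.142, -0.0, 1.517]
force: [-0.1, -0.2, -3.3]
width: 35.8
gripper_force: 14.8
```

```bash
python3 g.py; python3 prof.py
```

```text
t13.10 [ 478.7 -292.3   75.8] [ 3.142 -0.     1.517] w35.8 gf14.8 F [-0.1 -0.2 -3.3] q [ 0.62  0.73 -0.18  1.89  0.24  0.54  0.22]
-42 [(68, -281.7, 2), (72, -283.0, 6), (76, -282.4, 11), (80, -280.9, 8), (84, -278.9, 12), (88, -277.4, 12), (92, -273.0, 17), (96, -272.1, 10)]
42 [(68, -284.4, 3), (72, -287.5, 9), (76, -285.6, 9), (80, -284.3, 11), (84, -283.7, 11), (88, -282.6, 12), (92, -279.0, 15), (96, -276.1, 8), (100, -284.0, 1), (116, -301.2, 1)]
```

Emit:
arm_command(
  series=[41.95,0,0,0,0,41.95,0,0,0,0,41.95,0,0,0,0,41.98,0,0,0,0,41.98,0,0,0,0],
)

```text
clock: 13.57
eef_pos: [478.6, -292.3, 75.8]
tool_rot: [-3.142, -0.0, 1.517]
force: [-0.2, 0.4, -3.4]
width: 36.0
gripper_force: 9.1
```

```bash
python3 prof.py
```

```text
-42 [(64, -278.1, 1), (72, -282.0, 10), (76, -280.2, 7), (80, -281.0, 11), (84, -278.2, 11), (88, -276.2, 14), (92, -271.0, 13), (96, -272.5, 11)]
42 [(68, -287.2, 1), (72, -287.9, 9), (76, -286.5, 12), (80, -283.7, 10), (84, -283.6, 10), (88, -280.4, 12), (92, -277.3, 12), (96, -277.2, 9), (116, -301.3, 1)]
```

Emit:
arm_command(
  series=[42.0,0,0,0,0,42.0,0,0,0,0,42.02,0,0,0,0,42.02,0,0,0,0,42.02,0,0,0,0],
)

```text
clock: 14.03
eef_pos: [478.6, -292.3, 75.8]
tool_rot: [3.142, -0.0, 1.517]
force: [0.0, 0.1, -2.8]
width: 35.6
gripper_force: 6.3
```

```bash
python3 g.py; python3 prof.py
```

```text
t14.03 [ 478.6 -292.3   75.8] [ 3.142 -0.     1.517] w35.6 gf6.3 F [ 0.   0.1 -2.8] q [ 0.62  0.73 -0.18  1.89  0.24  0.54  0.22]
-42 [(68, -283.4, 3), (72, -283.0, 7), (76, -281.5, 11), (80, -280.2, 8), (84, -278.8, 12), (88, -274.8, 20), (92, -274.4, 9), (96, -272.9, 10)]
42 [(68, -285.0, 2), (72, -288.2, 6), (76, -286.8, 14), (80, -283.7, 13), (84, -283.3, 8), (88, -282.1, 12), (92, -277.9, 12), (96, -279.7, 10), (120, -303.7, 1)]
```

Emit:
arm_command(
  series=[42.03,0,0,0,0,42.03,0,0,0,0,42.04,0,0,0,0,42.04,0,0,0,0,42.04,0,0,0,0],
)

```text
clock: 14.5
eef_pos: [478.6, -292.2, 75.8]
tool_rot: [-3.142, -0.0, 1.518]
force: [-0.9, -0.1, -3.4]
width: 36.0
gripper_force: 2.7
```

```bash
python3 g.py;python3 prof.py
```

```text
t14.50 [ 478.6 -292.2   75.8] [-3.142 -0.     1.518] w36.0 gf2.7 F [-0.9 -0.1 -3.4] q [ 0.62  0.73 -0.18  1.89  0.24  0.54  0.22]
-42 [(16, -314.1, 2), (20, -315.8, 10), (24, -316.0, 9), (28, -315.9, 7), (32, -316.8, 7), (36, -315.6, 7), (40, -315.5, 10), (44, -314.3, 5), (48, -315.5, 9), (52, -313.7, 8), (56, -303.0, 34), (60, -304.5, 5)]
42 [(16, -320.7, 2), (20, -321.4, 6), (24, -319.9, 9), (28, -320.4, 8), (32, -321.3, 5), (36, -320.5, 9), (40, -320.1, 8), (44, -320.8, 3), (48, -321.0, 10), (52, -318.6, 14), (56, -306.7, 30), (60, -315.7, 3), (116, -301.4, 1), (120, -300.1, 1)]
```

Emit:
arm_command(
  series=[42.05,0,0,0,0,42.05,0,0,0,0,42.06,0,0,0,0,42.06,0,0,0,0,42.06,0,0,0,0],
)

```text
clock: 14.97
eef_pos: [478.7, -292.5, 76.0]
tool_rot: [3.141, 0.0, 1.517]
force: [-0.3, 0.1, 0.2]
width: 35.9
gripper_force: 0.6
```

```bash
python3 g.py; python3 prof.py
```

```text
t14.97 [ 478.7 -292.5   76. ] [3.141 0.    1.517] w35.9 gf0.6 F [-0.3  0.1  0.2] q [ 0.62  0.72 -0.18  1.89  0.24  0.54  0.22]
-42 [(12, -332.9, 8), (16, -332.3, 8), (20, -332.5, 6), (24, -332.7, 8), (28, -330.9, 8), (32, -330.1, 9), (36, -329.0, 12), (40, -327.6, 10), (44, -322.0, 15), (48, -318.3, 24), (52, -325.5, 3)]
42 [(12, -337.6, 8), (16, -336.4, 6), (20, -336.5, 9), (24, -336.0, 10), (28, -335.7, 7), (32, -334.4, 5), (36, -333.8, 11), (40, -332.7, 8), (44, -318.3, 15), (48, -325.0, 28), (52, -330.7, 1), (120, -303.0, 1)]
```

The module swung down and is now resting near-upright with its box top at z≈46. Releasing so it settles on its foot, then lifting clear to look.

Emit:
arm_command(
  series=[46,0,0,0,0,55,0,0,0,0,70,0,0,0,0,70,0,0,-2,0,70,0,0,-4,0],
)

```text
clock: 15.43
eef_pos: [477.9, -291.7, 115.3]
tool_rot: [-3.139, -0.001, 1.518]
force: [0.8, 0.4, 0.6]
width: 59.7
gripper_force: 0.0
```

Emit:
arm_command(
  series=[70,-2,0,-3,0,70,-5,0,-6,0,70,-8,0,-9,0,70,-11,0,-10,0,70,-14,0,-10,0],
)

```text
clock: 15.85
eef_pos: [472.9, -435.0, 220.3]
tool_rot: [3.135, 0.005, 1.517]
force: [0.7, 0.1, -0.4]
width: 59.9
gripper_force: 0.0
```

```bash
python3 g.py
python3 - <<'E'
from h import *
im,d=viewer.get_image('side'); np.savez('pics/s6.npz',im=im,d=d); show(im,'crop6',230,170,410,305,4)
E
```

```text
t15.85 [ 472.9 -435.   220.3] [3.135 0.005 1.517] w59.9 gf0.0 F [ 0.7  0.1 -0.4] q [ 0.85  0.63 -0.25  1.55  0.18  0.97  0.49]
```

View pics/crop6.png

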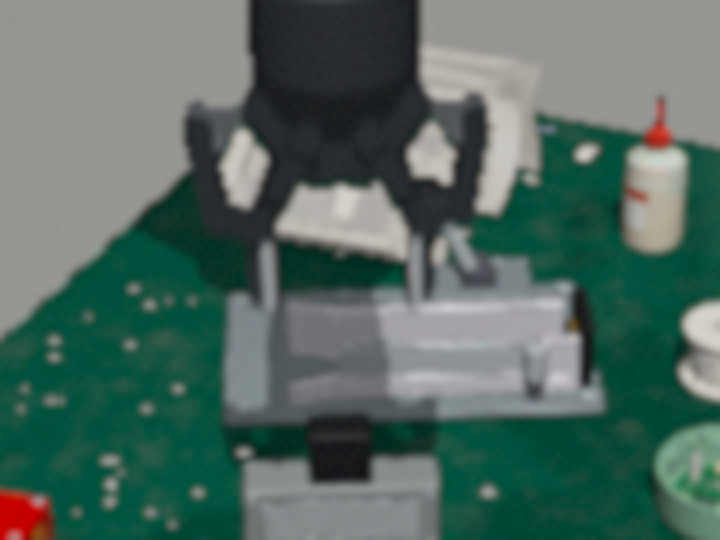

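```bash
cat > mod.py <<'E'
from h import *
def pose(n):
    im,d=viewer.get_image(n); P=cloud(n,d)
    m=(P[:,:,0]>400)&(P[:,:,0]<560)&(P[:,:,1]>-380)&(P[:,:,1]<-240)&(P[:,:,2]>8)&(P[:,:,2]<100)
    mx=im.max(2).astype(int); mn=im.min(2)
    g=m&(mx-mn<30)&(mx>55); k=m&(mx<55)
    for nm,q in(('grey',g),('black',k)):
        q=cv2.morphologyEx(q.astype(np.uint8),cv2.MORPH_OPEN,np.ones((2,2)))>0
        Q=P[q]
        if len(Q)<20: print(n,nm,len(Q)); continue
        print(n,nm,len(Q),'z pct',np.percentile(Q[:,2],[2,50,98]).round(0))
        lo,hi=(38,56) if nm=='grey' else (60,95)
        T=Q[(Q[:,2]>lo)&(Q[:,2]<hi)]
        if len(T)>10: r=cv2.minAreaRect(np.float32(T[:,:2])); print('  top',len(T),T.mean(0).round(1),r)
pose('side'); pose('top')
E
python3 mod.py
```

```text
side grey 900 z pct [nan nan nan]
  top 342 [ 479.5 -330.3   43.8] ((480.05963134765625, -326.88330078125), (30.13421630859375, 106.76779174804688), 87.0228042602539)
side black 247 z pct [ 1. 68. 81.]
  top 175 [ 479.7 -330.9   72.6] ((480.1141357421875, -327.6341247558594), (22.22553253173828, 33.596309661865234), 86.72731018066406)
top grey 601 z pct [nan nan nan]
  top 422 [ 474.9 -320.5   45.8] ((477.56793212890625, -320.9269104003906), (28.898109436035156, 107.10960388183594), 86.98541259765625)
top black 44 z pct [47. 79. 83.]
  top 37 [ 473.6 -315.3   78. ] ((474.5144958496094, -316.03973388671875), (30.770811080932617, 12.17235279083252), 11.13184642791748)
```

The module is standing upright with its box top at 45 and tab top at 79. It is centred near (478.5, -322) with yaw -0.052, already in line with the dock. Regripping across the 36 mm, tab upright.

Emit:
arm_command(
  series=[75,2.5,0,1,0,75,5.5,0,3,0,75,8.5,0,6,0,75,11,0,9,0,75,11.3,0,11,0],
)

```text
clock: 16.42
eef_pos: [477.0, -310.3, 103.6]
tool_rot: [-3.138, -0.007, 1.526]
force: [0.4, 1.2, 0.7]
width: 64.1
gripper_force: 0.0
```

Emit:
arm_command(
  series=[75,0,0,0,0,75,0,0,0,0,75,0,0,0,0,75,0,0,0,0,75,0,0,0,0],
)

```text
clock: 16.83
eef_pos: [477.9, -320.8, 107.3]
tool_rot: [3.139, 0.002, 1.516]
force: [0.4, 0.5, 0.4]
width: 64.0
gripper_force: 0.0
```

```bash
python3 g.py 478.5,-322,52,1.517; python3 mod.py 2>&1 | grep -A1 side
```

```text
t16.83 [ 477.9 -320.8  107.3] [3.139e+00 2.000e-03 1.516e+00] w64.0 gf0.0 F [0.4 0.5 0.4] q [ 0.68  0.69 -0.21  1.84  0.23  0.63  0.28]
478.5,-322,52,1.517 -> [-0.11  0.06  5.53] roll -0.1
side grey 907 z pct [nan nan nan]
  top 343 [ 479.5 -330.1   43.5] ((480.0279541015625, -325.7751770019531), (30.608600616455078, 106.76017761230469), 85.27976989746094)
side black 241 z pct [nan nan nan]
  top 169 [ 479.5 -330.7   72.6] ((480.307373046875, -327.3965759277344), (22.24681282043457, 33.50798416137695), 85.3221435546875)
```

Emit:
arm_command(
  series=[75,-0.3,0.1,1.5,0,75,-0.3,0.1,3,0,75,-0.3,0.1,4.5,0,75,-0.3,0.1,5.4,0,75,-0.3,0.1,5.4,0],
)

```text
clock: 17.35
eef_pos: [476.9, -322.0, 50.4]
tool_rot: [-3.139, -0.001, 1.517]
force: [0.2, 0.2, 0.9]
width: 64.3
gripper_force: 0.0
```

Emit:
arm_command(
  series=[0,0,0,0,0,0,0,0,0,0,0,0,0,0,0,0,0,0,0,0,0,0,0,0,0],
)

```text
clock: 17.77
eef_pos: [478.6, -322.9, 52.9]
tool_rot: [3.14, 0.001, 1.517]
force: [-0.4, 0.4, 5.9]
width: 34.9
gripper_force: 61.7
```

```bash
python3 g.py; python3 prof.py
```

```text
t17.77 [ 478.6 -322.9   52.9] [3.140e+00 1.000e-03 1.517e+00] w34.9 gf61.7 F [-0.4  0.4  5.9] q [ 0.66  0.78 -0.18  1.86  0.25  0.53  0.26]
-42 [(12, -335.3, 9), (16, -334.5, 6), (20, -334.4, 3), (24, -336.4, 10), (28, -336.3, 5), (32, -334.6, 10), (36, -333.8, 8), (40, -333.9, 7), (44, -324.9, 40), (48, -320.0, 5), (100, -333.6, 5), (104, -333.7, 4), (108, -309.3, 2), (116, -313.6, 1), (120, -313.5, 1)]
42 [(12, -339.4, 5), (16, -339.2, 10), (20, -338.3, 7), (24, -340.1, 6), (28, -339.8, 8), (32, -338.9, 5), (36, -339.5, 8), (40, -339.4, 8), (44, -328.0, 36), (48, -328.7, 5), (92, -329.2, 1), (96, -330.1, 2), (100, -338.3, 4), (104, -339.2, 2), (108, -319.1, 2), (112, -316.8, 1), (116, -314.8, 1)]
```

Gripped at 61.7 N and centred. Lifting and carrying it to above the mouth.

Emit:
arm_command(
  series=[0,0,0,-2.5,0,0,1,-0.5,-5,0,0,4,-1.6,-7,0,0,7,-2.8,-7,0,0,10,-4.1,-7,0],
)

```text
clock: 18.23
eef_pos: [442.9, -219.7, 123.0]
tool_rot: [3.138, 0.001, 1.516]
force: [0.6, 0.9, -4.2]
width: 35.0
gripper_force: 61.6
```

Emit:
arm_command(
  series=[0,3,-1.2,0,0,0,6,-2.5,0,0,0,6,-2.5,0,0,0,6,-2.5,0,0,0,6,-2.5,0,0],
)

```text
clock: 18.65
eef_pos: [421.2, -159.3, 122.0]
tool_rot: [3.141, 0.0, 1.518]
force: [-0.1, 0.1, -4.2]
width: 34.9
gripper_force: 61.4
```

```bash
python3 g.py 421.2,-159.8,59,1.517
python3 - <<'E'
from h import *
im,d=viewer.get_image('side'); P=cloud('side',d)
s=monitor.read_state()['eef_pos']
g=(im.max(2).astype(int)-im.min(2)<30)&(im[:,:,0]>60)
for dx in(-42,42):
    m=g&(abs(P[:,:,0]-s[0]-dx)<8)&(abs(P[:,:,1]-s[1])<40)&(P[:,:,2]>s[2]-50)&(P[:,:,2]<s[2]+10)
    Q=P[m]; b=np.round(Q[:,2]/6); print(dx,[(int(k*6),round(float(np.median(Q[b==k,1])),1),int((b==k).sum())) for k in np.unique(b)])
E
```

```text
t18.65 [ 421.2 -159.3  122. ] [3.141 0.    1.518] w34.9 gf61.4 F [-0.1  0.1 -4.2] q [ 0.43  0.54 -0.18  2.16  0.21  0.46  0.03]
421.2,-159.8,59,1.517 -> [-0.04 -0.01  6.3 ] roll 0.0
-42 [(72, -170.7, 6), (78, -169.1, 9), (84, -171.9, 13), (90, -171.8, 13), (96, -171.6, 17), (102, -170.6, 15), (108, -171.0, 12), (114, -160.9, 41)]
42 [(72, -174.7, 8), (78, -175.8, 11), (84, -176.5, 13), (90, -177.3, 13), (96, -176.2, 14), (102, -175.2, 13), (108, -175.3, 17), (114, -165.0, 41)]
```

Emit:
arm_command(
  series=[0,-0.1,0,1.5,0,0,-0.1,0,3,0,0,-0.1,0,4.5,0,0,-0.1,0,5.7,0,0,-0.1,0,6.1,0],
)

```text
clock: 19.12
eef_pos: [420.3, -161.2, 59.2]
tool_rot: [-3.14, -0.0, 1.515]
force: [-0.6, 0.7, -3.8]
width: 34.9
gripper_force: 61.2
```

Emit:
arm_command(
  series=[0,0,0,0.1,0,0,0,0,0.2,0,0,0,0,0.2,0,0,0,0,0.2,0,0,0,0,0.2,0],
)

```text
clock: 19.53
eef_pos: [421.1, -160.2, 59.3]
tool_rot: [3.14, 0.0, 1.517]
force: [1.3, -0.9, -2.8]
width: 34.5
gripper_force: 61.6
```

```bash
python3 g.py 421.2,-159.8,59,1.517
python3 - <<'E'
from h import *
im,d=viewer.get_image('side'); P=cloud('side',d)
# wall tops near dock x 0 (world x~553): y of high points
for x0 in (520,553,590):
    m=(abs(P[:,:,0]-x0)<8)&(P[:,:,1]>-215)&(P[:,:,1]<-120)&(P[:,:,2]>-5)&(P[:,:,2]<60)
    Q=P[m]; b=np.round(Q[:,1]/3); print(x0,[(int(k*3),int(np.percentile(Q[b==k,2],90))) for k in np.unique(b)])
E
```

```text
t19.53 [ 421.1 -160.2   59.3] [3.14  0.    1.517] w34.5 gf61.6 F [ 1.3 -0.9 -2.8] q [ 0.38  0.66 -0.12  2.2   0.26  0.29 -0.01]
421.2,-159.8,59,1.517 -> [0.05 0.01 0.03] roll 0.0
520 [(-216, 0), (-213, 7), (-210, 7), (-207, 4), (-204, 5), (-201, 6), (-198, 29), (-195, 36), (-192, 39), (-189, 42), (-186, 45), (-183, 44), (-180, 44), (-171, 40), (-153, 41), (-150, 40), (-147, 42), (-144, 41)]
553 [(-216, 6), (-213, 5), (-210, 6), (-207, 5), (-204, 7), (-201, 6), (-198, 42), (-195, 41), (-192, 39), (-189, 35), (-186, 21), (-156, 39), (-153, 41), (-150, 39), (-147, 41), (-144, 41), (-141, 40)]
590 [(-216, 5), (-213, 4), (-210, 6), (-207, 7), (-204, 7), (-201, 37), (-198, 42), (-195, 38), (-192, 42), (-189, 41), (-156, 40), (-153, 39), (-150, 41), (-147, 40), (-144, 37), (-123, 29), (-120, 31)]
```

The module is in the mouth at about dock (-133, 0), upright. I'll press down lightly and slide in.

Emit:
arm_command(
  series=[0,0,0,0.2,0,0,0,0,0.2,0,0,0,1,0.2,0,0,0,2,0.2,0,0,0,3,0.2,0],
)

```text
clock: 20.0
eef_pos: [425.2, -160.9, 59.0]
tool_rot: [-3.094, 0.001, 1.514]
force: [-52.5, 4.4, 83.2]
width: 35.4
gripper_force: 78.3
```

```bash
python3 g.py 583.9,-168.5,59,1.517
```

```text
t20.00 [ 425.2 -160.9   59. ] [-3.094e+00  1.000e-03  1.514e+00] w35.4 gf78.3 F [-52.5   4.4  83.2] q [ 0.38  0.68 -0.13  2.14  0.25  0.38 -0.02]
583.9,-168.5,59,1.517 -> [ 0.15 15.86 -0.76] roll -0.2
```

Emit:
arm_command(
  series=[0,0,0.8,0,0,0,0,1.6,0,0,0,0,2.4,0,0,0,0,3.2,0,0,0,0,4,0,0],
)

```text
clock: 20.42
eef_pos: [467.6, -163.0, 58.9]
tool_rot: [-3.097, 0.001, 1.515]
force: [-53.4, 6.3, 83.5]
width: 35.0
gripper_force: 78.7
```

```bash
python3 g.py 583.9,-168.5,59,1.517
```

```text
t20.42 [ 467.6 -163.    58.9] [-3.097e+00  1.000e-03  1.515e+00] w35.0 gf78.7 F [-53.4   6.3  83.5] q [ 0.37  0.71 -0.14  2.04  0.24  0.45 -0.01]
583.9,-168.5,59,1.517 -> [ 0.1  11.63 -0.53] roll -0.1
```

It's pressing down too hard at 83 N, so I'll ease it up 2–3 mm before continuing.

Emit:
arm_command(
  series=[0,0,0,-0.1,0,0,0,0,-0.2,0,0,0,0,-0.2,0,0,0,0,-0.2,0,0,0,0,-0.2,0],
)

```text
clock: 20.83
eef_pos: [489.8, -162.8, 59.2]
tool_rot: [-3.139, -0.001, 1.518]
force: [-3.5, 3.6, 8.8]
width: 34.9
gripper_force: 64.4
```

```bash
python3 g.py 583.9,-168.5,59,1.517
```

```text
t20.83 [ 489.8 -162.8   59.2] [-3.139e+00 -1.000e-03  1.518e+00] w34.9 gf64.4 F [-3.5  3.6  8.8] q [ 0.37  0.71 -0.15  2.02  0.23  0.43 -0.01]
583.9,-168.5,59,1.517 -> [-0.08  9.43 -0.  ] roll 0.1
```

Emit:
arm_command(
  series=[0,-0.05,1,0,0,0,-0.05,2,0,0,0,-0.05,3,0,0,0,-0.05,4,0,0,0,-0.05,5,0,0],
)

```text
clock: 21.25
eef_pos: [534.6, -166.2, 58.5]
tool_rot: [-3.128, -0.001, 1.516]
force: [-11.6, 4.1, 12.1]
width: 35.3
gripper_force: 64.8
```

Emit:
arm_command(
  series=[0,0,0.8,0,0,0,0,1.6,0,0,0,0,2.4,0,0,0,0,3.2,0,0,0,0,3.8,0,0],
)

```text
clock: 21.67
eef_pos: [573.5, -168.2, 58.5]
tool_rot: [-3.13, -0.001, 1.516]
force: [-10.8, 2.9, 12.7]
width: 35.1
gripper_force: 64.6
```

```bash
python3 g.py 583.9,-168.5,59,1.517
```

```text
t21.67 [ 573.5 -168.2   58.5] [-3.130e+00 -1.000e-03  1.516e+00] w35.1 gf64.6 F [-10.8   2.9  12.7] q [ 0.34  0.79 -0.16  1.78  0.21  0.59 -0.01]
583.9,-168.5,59,1.517 -> [ 0.03  1.04 -0.06] roll -0.0
```

Emit:
arm_command(
  series=[0,0,0.3,0,0,0,0,0.6,0,0,0,0,0.8,0,0,0,0,0.8,0,0,0,0,0.8,0,0],
)

```text
clock: 22.08
eef_pos: [582.2, -169.3, 58.7]
tool_rot: [-3.132, 0.0, 1.517]
force: [-9.0, 1.4, 10.8]
width: 34.9
gripper_force: 64.6
```

Emit:
arm_command(
  series=[0,0,0.2,0,0,0,0,0.3,0,0,0,0,0.4,0,0,0,0,0.4,0,0,0,0,0.4,0,0],
)

```text
clock: 22.5
eef_pos: [582.5, -169.3, 58.5]
tool_rot: [-3.125, -0.0, 1.516]
force: [-17.6, 2.7, 16.1]
width: 35.2
gripper_force: 65.3
```

```bash
python3 g.py 583.9,-168.5,59,1.517
```

```text
t22.50 [ 582.5 -169.3   58.5] [-3.125 -0.     1.516] w35.2 gf65.3 F [-17.6   2.7  16.1] q [ 0.34  0.8  -0.17  1.75  0.21  0.62 -0.01]
583.9,-168.5,59,1.517 -> [ 0.09  0.13 -0.05] roll -0.0
```

Emit:
arm_command(
  series=[0,0,0.2,0,0,0,0,0.4,0,0,0,0,0.5,0,0,0,0,0.5,0,0,0,0,0.5,0,0],
)

```text
clock: 22.92
eef_pos: [582.5, -169.4, 58.5]
tool_rot: [-3.116, -0.0, 1.516]
force: [-28.8, 4.7, 26.4]
width: 34.7
gripper_force: 68.2
```

```bash
python3 g.py 583.9,-168.5,59,1.517
python3 - <<'E'
from h import *
im,d=viewer.get_image('top'); show(im,'crop7',225,165,345,265,6); np.savez('pics/t7.npz',im=im,d=d)
E
```

```text
t22.92 [ 582.5 -169.4   58.5] [-3.116 -0.     1.516] w34.7 gf68.2 F [-28.8   4.7  26.4] q [ 0.34  0.81 -0.17  1.74  0.21  0.63 -0.01]
583.9,-168.5,59,1.517 -> [ 0.1   0.13 -0.05] roll -0.0
```

The module is firmly against the end stop: it no longer moves as the force rises. I'll relax the push, release and lift clear.

Emit:
arm_command(
  series=[0,0,-0.4,-0.1,0,0,0,-0.8,-0.2,0,42,0,-0.8,-0.2,0,65,0,-0.8,-0.2,0,65,0,-0.8,-0.2,0],
)

```text
clock: 23.38
eef_pos: [588.9, -170.1, 61.0]
tool_rot: [3.139, 0.001, 1.517]
force: [-0.3, -0.2, 0.5]
width: 55.8
gripper_force: 0.0
```

Emit:
arm_command(
  series=[65,0,0,-1,0,65,0,0,-3,0,65,0,-1,-6,0,65,0,-3,-9,0,65,0,-5,-12,0],
)

```text
clock: 23.8
eef_pos: [538.5, -166.8, 182.9]
tool_rot: [3.139, 0.0, 1.518]
force: [0.4, -1.1, 1.4]
width: 55.7
gripper_force: 0.0
```

```bash
python3 g.py
python3 - <<'E'
from h import *
im,d=viewer.get_image('side'); P=cloud('side',d); np.savez('pics/s8.npz',im=im,d=d)
a=im[225:300,270:400,::-1]; cv2.imwrite('pics/crop8.png',cv2.resize(a,None,fx=6,fy=6,interpolation=cv2.INTER_CUBIC))
im,d=viewer.get_image('top'); np.savez('pics/t8.npz',im=im,d=d); P=cloud('top',d)
m=(P[:,:,0]>500)&(P[:,:,0]<680)&(P[:,:,1]>-200)&(P[:,:,1]<-140)&(P[:,:,2]>55)&(P[:,:,2]<90); Q=P[m]; print('tab',len(Q),Q.mean(0),cv2.minAreaRect(np.float32(Q[:,:2])))
m=(P[:,:,0]>500)&(P[:,:,0]<680)&(P[:,:,1]>-110)&(P[:,:,1]<-60)&(P[:,:,2]>75)&(P[:,:,2]<115); Q=P[m]; print('knob',len(Q),Q.mean(0))
E
```

```text
t23.80 [ 538.5 -166.8  182.9] [3.139 0.    1.518] w55.7 gf0.0 F [ 0.4 -1.1  1.4] q [ 0.39  0.57 -0.21  1.81  0.16  0.77  0.04]
tab 57 [ 588.76154024 -178.11504497   67.96527915] ((593.9048461914062, -177.9097442626953), (22.09349822998047, 107.9112548828125), 82.86751556396484)
knob 0 [nan nan nan]<stdin>:6: RuntimeWarning: Mean of empty slice.
  ret = um.true_divide(
```

View pics/crop8.png

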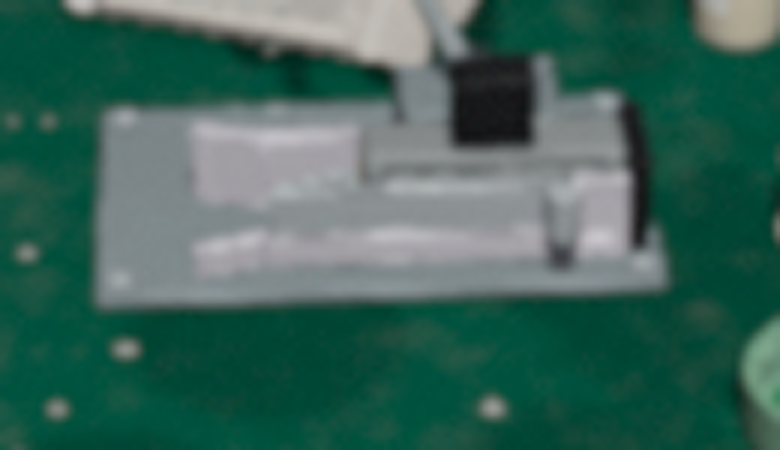

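The side crop shows the module upright and right up against the end stop (box right end at crop x≈630, tab at (492,100)). The catch nose is just behind its rear end near (345,180). I'll check the nose position numerically and find the knob.

Run:
```python
from h import *
z=np.load('pics/s8.npz'); P=cloud('side',z['d']); im=z['im']
o=np.array([553.96,-166.9,0]); a=-.0537; R=np.array([[np.cos(a),-np.sin(a),0],[np.sin(a),np.cos(a),0],[0,0,1]])
D=(P-o)@R
for x0 in (-55,-45,-38,-32,-10,20):
    m=(abs(D[:,:,0]-x0)<3.5)&(D[:,:,1]>-32)&(D[:,:,1]<12)&(D[:,:,2]>34)&(D[:,:,2]<49); Q=D[m]; print(x0,len(Q),np.sort(Q[:,1]).round(0))
d0=np.load('pics/side0.npz'); D0=(cloud('side',d0['d'])-o)@R
for x0 in (-55,-45,-38,-32): m=(abs(D0[:,:,0]-x0)<3.5)&(D0[:,:,1]>-32)&(D0[:,:,1]<12)&(D0[:,:,2]>34)&(D0[:,:,2]<49); print('before',x0,np.sort(D0[m][:,1]).round(0))
m=(D[:,:,2]>60)&(D[:,:,2]<90)&(abs(D[:,:,1])<25)&(abs(D[:,:,0]-30)<40)&(im.max(2)<60); Q=D[m]; print('tab',len(Q),np.percentile(Q[:,0],[1,50,99]),np.percentile(Q[:,1],[1,99]))
m=(D[:,:,2]>38)&(D[:,:,2]<52)&(D[:,:,1]>-16)&(D[:,:,1]<20)&(abs(D[:,:,0]-30)<75)&(im.max(2)>90); print('box x',np.percentile(D[m][:,0],[1,5,95,99]))
t0=np.load('pics/top0.npz'); T=cloud('top',t0['d']); 
for nm,C,i in(('top0',(T-o)@R,t0['im']),('side8',D,im),('side0',D0,d0['im'])):
    m=(C[:,:,2]>75)&(C[:,:,2]<115)&(abs(C[:,:,1]-75)<25)&(abs(C[:,:,0]-10)<50)&(i.max(2)<80); Q=C[m]; print('knob',nm,len(Q),Q.mean(0) if len(Q) else '')
```

```text
-55 12 [-31. -30. -30. -29. -27. -27. -26. -25. -25. -25. -24. -24.]
-45 16 [-30. -30. -28. -28. -28. -27. -25. -24. -24. -23. -21. -19. -18. -16.
 -15. -13.]
-38 18 [-29. -28. -28. -28. -28. -27. -26. -26. -25. -24. -24. -24. -19. -15.
 -15. -15. -14. -13.]
-32 16 [-29. -28. -28. -26. -26. -26. -25. -24. -22. -22. -19. -15. -15. -14.
 -14. -14.]
-10 23 [-31. -30. -28. -28. -28. -27. -25. -25. -25. -24. -24. -23. -17. -17.
 -16. -16. -16. -15. -14. -14. -13. -12. -12.]
20 22 [-30. -28. -28. -27. -25. -24. -24. -24. -24. -23. -21. -17. -17. -17.
 -17. -17. -16. -15. -14. -14. -13. -12.]
before -55 [-27. -27. -25. -25. -25. -24. -24. -23. -21. -20. -20. -20.]
before -45 [-29. -29. -28. -27. -27. -27. -26. -26. -23. -21. -21. -21. -19. -19.
 -19.]
before -38 [-31. -30. -29. -29. -28. -26. -26. -25. -25. -24. -22. -17. -17. -17.
 -14. -14. -12.]
before -32 [-30. -29. -28. -27. -27. -26. -26. -25. -24. -21. -20. -18. -14. -14.
 -12. -12. -11.]
tab 164 [13.52868568 29.6686087  44.82922638] [-16.93089819   9.97724695]
box x [-42.65483433 -34.34295025  80.26801172  83.52692628]
knob top0 105 [ -4.9211009   73.17211203 105.45258634]
knob side8 41 [ -3.46381049  64.64948341 100.37617457]
knob side0 41 [ -3.46673296  64.61844701 100.38945874]
```

Run:
```python
from h import *
o=np.array([553.96,-166.9,0]); a=-.0537; R=np.array([[np.cos(a),-np.sin(a),0],[np.sin(a),np.cos(a),0],[0,0,1]])
c=viewer.camera_model('side')
def px(p): return cv2.projectPoints(np.float64([o+R@np.float64(p)]),cv2.Rodrigues(c['R'])[0],c['t'],c['mtx'],c['dist_coeffs'])[0].ravel()
print('nose rest',px([-27.5,-7.5,43]),'deflected',px([-28.3,-15.5,43]),'slope start',px([-67,-18,43]))
A=cv2.cvtColor(np.load('pics/side0.npz')['im'],cv2.COLOR_RGB2GRAY);B=cv2.cvtColor(np.load('pics/s8.npz')['im'],cv2.COLOR_RGB2GRAY)
for nm,I in(('before',A),('after',B)):
    print(nm)
    for v in range(248,266): print(v,I[v,310:338:1])
```

```text
nose rest [328.85337611 252.34453892] deflected [328.69399428 254.06474363] slope start [313.26094519 255.10998612]
before
248 [172 176 181 188 193 192 192 192 191 189 185 183 182 182 181 178 173 166
 165 165 166 165 165 165 168 171 174 176]
249 [164 166 171 178 181 178 176 176 176 174 172 171 170 171 170 169 166 165
 163 164 163 163 163 163 162 163 165 165]
250 [162 162 164 169 171 169 166 166 166 165 165 165 165 165 165 165 165 165
 165 165 165 164 165 165 164 165 164 164]
251 [163 163 163 164 166 165 165 165 165 164 164 164 165 164 164 164 164 164
 165 164 164 165 165 164 165 165 164 164]
252 [163 163 162 162 164 164 165 165 165 164 165 164 164 164 166 167 165 164
 165 164 164 164 163 164 164 163 164 164]
253 [163 162 162 162 163 164 164 164 164 163 165 166 165 165 167 170 169 164
 164 165 163 164 165 164 164 164 165 164]
254 [163 162 162 162 162 164 165 165 165 165 168 172 169 165 166 168 167 162
 163 164 162 163 165 166 168 169 168 168]
255 [162 163 162 162 162 164 169 172 169 165 167 172 171 163 157 156 154 155
 160 160 160 162 165 167 171 178 178 177]
256 [163 161 162 162 164 
[... 2612 characters left out ...]
140 142 141 140 141 142 141 142 142 142 142 142 143 142 143 142
 141 141 142 143 143 143 143 143 142 142]
261 [134 133 134 133 136 136 139 142 141 141 142 142 142 143 142 142 141 142
 140 140 142 142 142 142 143 144 145 144]
262 [137 139 141 142 139 137 141 144 144 143 142 141 141 142 143 145 145 145
 143 144 145 148 151 153 156 158 159 158]
263 [153 158 162 162 152 145 149 152 151 146 143 142 142 144 149 156 157 154
 154 154 157 164 173 177 178 179 179 179]
264 [178 182 181 174 164 158 163 165 160 153 148 146 147 148 155 162 164 162
 163 165 168 176 184 188 188 187 186 185]
265 [186 186 180 170 164 167 170 170 165 160 156 155 156 155 158 160 161 162
 165 166 167 170 173 175 175 174 174 173]
```

The nose pixels match the picture from before the slide, so the catch is back at rest behind the module. Now the lever: shut the fingers and come down behind the knob, near dock (-55, 75), z 84.

Emit:
arm_command(
  series=[0,1.5,-1.5,0,0,0,3.5,-3,0,0,0,5.5,-4,0,0,0,7.6,-4,0,0,0,7.6,-4,0,0],
)

```text
clock: 24.32
eef_pos: [502.8, -83.9, 181.6]
tool_rot: [3.139, -0.003, 1.523]
force: [0.1, -0.1, 0.2]
width: 0.3
gripper_force: 0.0
```

Emit:
arm_command(
  series=[0,0,0,2,0,0,0,0,4,0,0,0,0,6,0,0,0,0,8,0,0,0,0,9.5,0],
)

```text
clock: 24.73
eef_pos: [502.6, -89.2, 84.6]
tool_rot: [3.14, 0.0, 1.517]
force: [-0.0, 0.2, -1.4]
width: 0.1
gripper_force: 0.0
```

```bash
cat > dk.py <<'E'
from h import *
s=monitor.read_state(); p=np.array(s['eef_pos'])-[553.96,-166.9,0]; a=.0537
print('t%.2f dock x %.1f y %.1f z %.1f'%(s['clock'],p[0]*np.cos(a)-p[1]*np.sin(a),p[0]*np.sin(a)+p[1]*np.cos(a),p[2]),'F',np.round(s['force'],1),'w',s['width'])
E
python3 dk.py
```

```text
t24.73 dock x -55.4 y 74.9 z 84.6 F [-0.   0.2 -1.4] w 0.09064418943343197
```

Emit:
arm_command(
  series=[0,0,1.5,0,0,0,0,3,0,0,0,0,4.5,0,0,0,0,6,0,0,0,0,7.5,0,0],
)

```text
clock: 25.15
eef_pos: [577.9, -93.3, 85.9]
tool_rot: [3.141, 0.0, 1.517]
force: [-0.7, -0.2, -0.5]
width: 0.1
gripper_force: 0.6
```

Emit:
arm_command(
  series=[0,0,0.6,0,0,0,0,1.2,0,0,0,0,1.5,0,0,0,0,1.5,0,0,0,0,1.5,0,0],
)

```text
clock: 25.57
eef_pos: [591.3, -93.6, 85.9]
tool_rot: [3.141, 0.0, 1.517]
force: [-0.2, 0.2, -0.6]
width: 0.1
gripper_force: 0.0
```

```bash
python3 dk.py
```

```text
t25.57 dock x 33.4 y 75.2 z 85.9 F [-0.2  0.2 -0.6] w 0.07203506941033808
```

Emit:
arm_command(
  series=[0,0,0.3,0,0,0,0,0.6,0,0,0,0,0.9,0,0,0,0,0.9,0,0,0,0,0.9,0,0],
)

```text
clock: 25.98
eef_pos: [597.4, -94.0, 85.6]
tool_rot: [-3.135, 0.0, 1.517]
force: [-6.7, 0.9, 4.2]
width: 0.0
gripper_force: 3.8
```

Emit:
arm_command(
  series=[0,0,0.2,0,0,0,0,0.4,0,0,0,0,0.6,0,0,0,0,0.6,0,0,0,0,0.6,0,0],
)

```text
clock: 26.4
eef_pos: [598.0, -94.1, 85.3]
tool_rot: [-3.124, 0.001, 1.517]
force: [-16.7, 1.5, 13.5]
width: 0.2
gripper_force: 10.0
```

```bash
python3 dk.py
```

```text
t26.40 dock x 40.1 y 75.1 z 85.3 F [-16.7   1.5  13.5] w 0.2221189587550815
```

The lever is on its hard stop: 17 N with no further motion. Backing off straight, then up and clear, and checking from the cameras.

Emit:
arm_command(
  series=[0,0,-1.5,0,0,0,0,-3,0,0,0,0,-5,0,0,0,0,-6,-3,0,0,0,-7,-6,0],
)

```text
clock: 26.82
eef_pos: [534.5, -90.4, 145.2]
tool_rot: [-3.138, -0.0, 1.518]
force: [1.5, -0.0, 0.0]
width: 0.2
gripper_force: 0.0
```

Emit:
arm_command(
  series=[0,-1,-2,-3,0,0,-4,-4,-5,0,0,-8,-4,-6,0,0,-12,-4,-6,0,0,-16,-4,-6,0],
)

```text
clock: 27.23
eef_pos: [488.8, -250.2, 207.8]
tool_rot: [3.138, 0.002, 1.518]
force: [1.5, 0.2, 0.2]
width: 0.1
gripper_force: 0.0
```

Emit:
arm_command(
  series=[0,-4,0,0,0,0,-8,0,0,0,0,-12,0,0,0,0,-12,0,0,0,0,-12,0,0,0],
)

```text
clock: 27.65
eef_pos: [480.6, -371.6, 205.6]
tool_rot: [3.141, 0.002, 1.512]
force: [-0.7, 1.5, 0.6]
width: 0.2
gripper_force: 0.0
```

```bash
python3 dk.py
python3 - <<'E'
from h import *
o=np.array([553.96,-166.9,0]); a=-.0537; R=np.array([[np.cos(a),-np.sin(a),0],[np.sin(a),np.cos(a),0],[0,0,1]])
for n in('top','side'):
    im,d=viewer.get_image(n); D=(cloud(n,d)-o)@R; mx=im.max(2).astype(int)
    m=(D[:,:,2]>78)&(D[:,:,2]<115)&(abs(D[:,:,1]-72)<22)&(D[:,:,0]>-40)&(D[:,:,0]<110)&(mx<80); print(n,'knob',m.sum(),D[m].mean(0).round(1))
    m=(D[:,:,2]>70)&(D[:,:,2]<92)&(abs(D[:,:,1])<22)&(abs(D[:,:,0]-30)<40)&(mx<70); print(n,'tab top',m.sum(),D[m].mean(0).round(1))
    m=(D[:,:,2]>46)&(D[:,:,2]<57)&(abs(D[:,:,1])<22)&(abs(D[:,:,0]-30)<62)&(mx>80); print(n,'box top',m.sum(),cv2.minAreaRect(np.float32(D[m][:,:2])))
    if n=='side':
        I=cv2.cvtColor(im,cv2.COLOR_RGB2GRAY)[248:266,310:328].astype(int); A=cv2.cvtColor(np.load('pics/side0.npz')['im'],cv2.COLOR_RGB2GRAY)[248:266,310:328]
        print('nose diff',abs(I-A).max(),np.median(I-A))
E
```

```text
t27.65 dock x -62.3 y -208.4 z 205.6 F [-0.7  1.5  0.6] w 0.16816521090681966
top knob 101 [ 63.7  73.2 103.3]
top tab top 180 [27.7 -0.5 84.9]
top box top 449 ((25.976245880126953, -0.03889274597167969), (43.11456298828125, 115.40384674072266), 89.365966796875)
side knob 74 [64.3 66.6 98.3]
side tab top 125 [29.2 -7.3 80.8]
side box top 263 ((31.095304489135742, -4.397493362426758), (108.1092300415039, 39.552616119384766), 2.655608892440796)
nose diff 67 -50.0
```

The knob is now at dock x≈64, against −5 at the start. The module stands home and upright, and the nose patch only got darker under the arm's shadow. Handing in.

```bash
python3 -c "
from cell import workorder
print(workorder.finish_job())"
```

```text
the job is handed in; nothing more can be done
None
```

The module stands upright and fully home against the end stop, the catch is back behind it, and the lever is thrown onto its stop. The job was handed in at about 28 s; no verdict came back, and the catch was last clearly seen at rest just before the lever was thrown.

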